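# Bring a cart wheel's valve to the top

### The arm

A 6-joint arm with a two-finger parallel gripper is mounted at the origin on the work surface. World frame = base frame: x ahead of the robot, y to its left, z up, the work surface at z = 0. Lengths are in m, angles in rad, forces in N, time in s.
With the tool pointing down it reaches from about 0.25 to 0.775 m from the base axis. Payload 4 kg.
Tool frame: the origin (TCP) lies midway between the tips of the shut fingers; the grasp point (between the pads) lies 19 mm behind it; z points along the fingers, y is the direction in which the jaws open and shut (so a half turn about z gives the same grasp; the last joint's range is limited). The gripper opens to 94 mm and grips with 3 to 60 N. Pads are 16 mm wide; open, the fingers measure 119 mm over their backs; the gripper's body (75 mm by 177 mm) begins 78 mm behind the grasp point.
Start: joints at [-1.263, 0.087, 1.371, -0, 1.684, -0.103], TCP at [0.22, -0.504, 0.177] pointing down, gripper open.
Joint ranges: [-3.1, 3.1], [-0.76, 2.03], [0.27, 2.55], [-1.08, 4.22], [0.17, 2.65], [-2.57, 2.57]. Speed limits (rad/s): [2.79, 2.79, 3.14, 3.14, 3.14, 3.14].

### API

Orientations are given as [roll, pitch, yaw] about the fixed x, y, z axes, in that order (R = Rz(yaw) Ry(pitch) Rx(roll)).
In Python, from bench import get_obs, snapshot, ticket gives the robot as it stands.
- The arm moves only by the shell command python3 -m creep 'ROWS' [OPENING]. ROWS is JSON, a list that holds one entry, the list of rows, each a list of 4 numbers: the shift along the tool's x, y, z in mm, then the turn about the tool's z in degrees. A call has 1 to 8 rows; each row shifts and turns the commanded pose from where the row before left it, along the tool's axes as they then stand; what a row does not reach is not made up. A row lasts 1/8 s, in which the tool goes at most 62.5 mm and 10.7 degrees, less where a joint would pass 70% of its speed; a pose out of reach is approached as far as the arm can. A call with a gripper value outside its range is refused whole. OPENING is the opening, from 0 (shut) to 1 (fully open), set as the call begins (- or left out, the last holds). The fingers move at their own pace and stop on an object; the grip force is fixed at half the most. Time passes only in rows, so rows that do not move let the fingers close. It gives the time, the measured TCP pose, the force and the opening at its end, in the units of the state.
- get_obs(): the state, without advancing time (a new reading comes with each control period).
- snapshot(name): name is "scene" or "top"; returns a dict with "color" (384x512x3 uint8, red, green, blue), "depth" (384x512 float32, m along the optical axis (not along the pixel's ray), 0 where there is no reading), "fx", "fy", "cx", "cy" (pixels), "distortion" ([k1, k2, p1, p2, k3] as OpenCV has them; the pictures are not rectified), "extrinsics" (4x4, takes a point from world to camera coordinates). Camera axes: x right, y down, z forward; pixel columns grow to the right and rows downward; lengths in m; the calibration is good to about 2 mm. A picture is of the moment at which its call begins.
- ticket.close_job(): hands the job in, once; it reports no verdict.
The state is a dict: "time": time; "joint_positions": joint angles; "qvel": joint speeds; "joint_torque": joint torques, N m; "tool_pos": TCP position; "ee_rot": TCP orientation; "wrist_force": force on the tool from outside, world axes, zero at the start; "wrist_torque": the same for the moment, N m; "width": finger opening in m.
Only numpy, scipy, OpenCV 4.12 (cv2) and the standard library are available. Lean on these libraries where they do the work, as an engineer would, in place of code of your own. Each camera call takes 0.05 s, during which the arm holds its last target. There are 200 camera calls.

### The job

Turn the cart wheel on its stand, by pushing its spokes one after another with the fingertips, until its valve stem is at the very top of the wheel, straight above the axle, ready for the pressure check. Push gently and only on the spokes, never on the tyre or the valve; do not grip anything, leave everything else on the bench where it is, and finish with the wheel at rest and the hand clear.

Things in the scene. Friction and masses are not known exactly. Their poses are not given: they have to be found in the camera images.
- stand: Fixed dark steel stand: base plate 230 x 220 x 12 mm, one post 40 x 40 mm, 147 mm high, 77 mm behind the origin. Origin on the bench below the wheel's centre; x horizontal, away from the wheel's front (the front looks to -x, roughly at the robot), y left as seen from the front, z up. The wheel leans back 0.65 rad: its axle lies along (0.796, 0, -0.605) here, its top leans to +x.
- hub (a point): Centre of the wheel, on its axle in the spokes' plane, 190 mm above the bench; axes as the stand's; does not turn. Hub 48 mm in diameter, its nut reaching 47 mm in front of the spokes' plane. Five flat straight radial spokes, aluminium, 14 mm wide, 12 mm thick (along the axle), from hub to rim (rim's inner radius 109 mm, 32 mm wide), open gaps between. Tyre 300 mm across, 36 thick.
- wheel (a joint): Turn of the wheel in rad, clockwise positive as seen from its front (robot's side); 0 or any whole turn = valve at the very top. Starts at 1.62 to 4.66 (valve in the lower half). Turns either way, without a stop within several turns; a stiff hub (0.45 N m of friction) keeps it where it is left. Spokes stand at 36, 108, 180, 252 and 324 degrees from the valve.
- valve_tip (a point): Inner tip of the valve stem, 70 mm from the wheel's centre. The stem is a rubber stalk 12 to 16 mm thick with a 9 mm brass end, 40 mm long; it stands on the inside of the rim, midway between two spokes, in the spokes' plane, and points at the hub.
- valve: The valve stem, a slightly flexible stalk (not to be pushed on); origin at its root on the rim, 110 mm from the wheel's centre, z pointing away from the centre, x along the axle (away from the wheel's front).
- tyre: The black tyre, 300 mm across, 36 mm thick, tight on the rim (not to be pushed on); origin at the wheel's centre, z from the centre to the valve.
- spanner: Loose steel spanner, under 200 mm long and 15 mm high, lying in front of the stand; origin at the underside, below its middle. To be left alone.
- screwdriver: Loose screwdriver lying to the right of the stand, about 200 mm long and under 35 mm high; origin at the underside, below its middle. To be left alone.
- jar: Closed glass jar, 56 mm across, 65 mm high, left of the stand; origin at its underside. To be left alone.
- gauge: Round pressure gauge lying flat, 56 mm across, 24 mm high, with a 50 mm brass stub, in front and left of the stand; origin under its centre. To be left alone.
- carton: Small cardboard box 110 x 80 x 60 mm left of the stand; origin under its centre. To be left alone.
- spray_can: Upright can 62 mm across, 150 mm high, behind and right of the stand; origin under its centre. To be left alone.
- bearing: Steel bearing ring 52 mm across, 15 mm high, lying on the stand's base plate; origin under its centre. To be left alone.

How it is judged:
By the outcome, as a careful person would: the job done as asked, in the order asked, and still so for the second after the job is handed in, with the robot touching nothing.
It also fails if it takes over 64 s, if anything falls off the work surface, if the arm or the gripper's body presses on something with over 40 N, if the wrist force passes 120 N, or if a joint passes its speed limit or range.

## Working session

There is one attempt and no reset: what is moved stays moved. The work goes in short steps, Python scripts to look and compute and a shell command to move; the robot and the scene stay as the last step left them, time stands still between calls to the robot, and variables do not carry over. Pictures are saved under pics/ and viewed, on a budget of 10 in all, crops included, one or two more only if the job needs it, and the job is handed in when it is done.

```bash
ls; mkdir -p pics; python3 - <<'E'
from bench import get_obs, snapshot
import cv2,numpy as np
o=get_obs();print({k:np.round(v,3).tolist() for k,v in o.items()})
ims=[]
for n in("scene","top"):
    s=snapshot(n);np.savez(f"pics/{n}0.npz",**s);cv2.imwrite(f"pics/{n}0.png",s["color"][:,:,::-1])
    print(n,s["fx"],s["cx"],s["cy"],s["distortion"],np.round(s["extrinsics"],3).tolist(),(s["depth"]>0).mean())
E
```

```text
pics
{'time': 0.0, 'joint_positions': [-1.263, 0.088, 1.372, -0.0, 1.684, -0.103], 'qvel': [-0.001, -0.001, 0.0, -0.001, 0.0, -0.001], 'joint_torque': [0.0, -34.018, -30.242, 0.072, 0.033, -0.0], 'tool_pos': [0.219, -0.504, 0.176], 'ee_rot': [-3.139, -0.0, 0.411], 'wrist_force': [0.238, 0.624, 0.012], 'wrist_torque': [0.033, -0.024, -0.041], 'width': 0.094}
scene 467.4161057161416 259.92611359928287 178.8823968978796 [-0.06794253  0.          0.          0.          0.        ] [[0.496, 0.868, 0.004, -0.337], [0.639, -0.362, -0.679, -0.218], [-0.588, 0.339, -0.734, 1.546], [0.0, 0.0, 0.0, 1.0]] 0.9961344401041666
top 476.24647155435656 260.12100101234006 196.70818618258605 [-0.20455988  0.          0.          0.          0.        ] [[-0.028, -0.999, -0.015, 0.094], [-0.997, 0.029, -0.075, 0.602], [0.076, 0.013, -0.997, 1.375], [0.0, 0.0, 0.0, 1.0]] 0.9959208170572916
```

View pics/scene0.png

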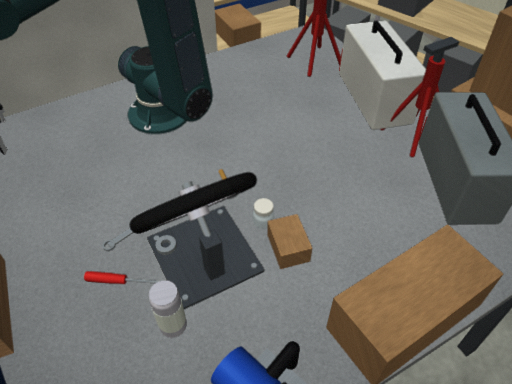

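View pics/top0.png

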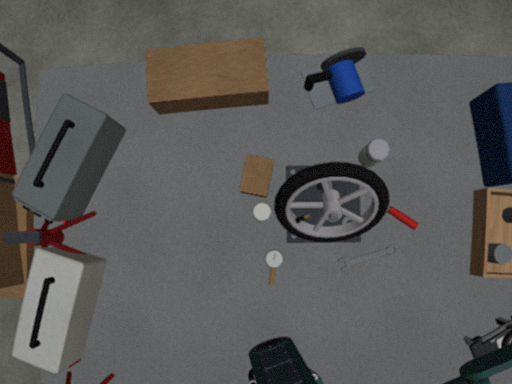

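The top view shows the wheel's front: hub about (333,205), valve about (303,217) at the lower left. The scene view sees it from behind and edge-on. Next I'll fit the wheel pose from depth.

```bash
cat > h.py <<'E'
import cv2,numpy as np
from bench import snapshot,get_obs
def cloud(s):
    h,w=s["depth"].shape
    K=np.array([[s["fx"],0,s["cx"]],[0,s["fy"],s["cy"]],[0,0,1]])
    uv=np.stack(np.meshgrid(np.arange(w),np.arange(h)),-1).reshape(-1,1,2).astype(np.float64)
    n=cv2.undistortPoints(uv,K,np.array(s["distortion"]))[:,0]
    d=s["depth"].reshape(-1,1)
    pc=np.hstack([n*d,d]); E=s["extrinsics"]
    return ((pc-E[:3,3])@E[:3,:3]).reshape(h,w,3), K
def proj(s,K,p):
    E=s["extrinsics"]; r,_=cv2.Rodrigues(E[:3,:3])
    return cv2.projectPoints(np.atleast_2d(p).astype(float),r,E[:3,3],K,np.array(s["distortion"]))[0][:,0]
E
python3 - <<'E'
from h import *
from scipy.optimize import least_squares
s=dict(np.load("pics/top0.npz")); P,K=cloud(s)
c=s["color"].astype(int); box=np.zeros(P.shape[:2],bool); box[150:250,265:400]=1
m=box&(c.max(2)<60)&(P[...,2]>.07)
q=P[m];print(m.sum(),q.min(0),q.max(0))
# torus fit: axle=(.796cos y,.796 sin y,-.605)
def ax(y):return np.array([.796*np.cos(y),.796*np.sin(y),-.605])
def f(v):
    d=q-v[:3];a=ax(v[3]);h=d@a;r=np.linalg.norm(d-h[:,None]*a,axis=1)
    return np.hypot(r-.132,h)-.018
r=least_squares(f,[*q.mean(0),0],loss="soft_l1",f_scale=.003);print(r.x,np.abs(r.fun).mean())
v=r.x
# base plate check
m=(np.abs(P[...,2]-.012)<.006)&(c.max(2)<75); b=np.zeros_like(m);b[150:260,270:380]=1
ys,xs=np.nonzero(m&b);print(P[m&b].min(0),P[m&b].max(0),cv2.minAreaRect(P[m&b][:,:2].astype(np.float32)))
# features by colour relative to hub
hub=v[:3];a=ax(v[3]);left=np.array([-np.sin(v[3]),np.cos(v[3]),0]);up=np.cross(a,left);up*=np.sign(up[2])
print("hub",hub,"up",up)
d=P-hub;h=d@a;u=d@up;l=d@left;rr=np.hypot(u,l);th=np.degrees(np.arctan2(-l,u))%360 # clockwise from front: right of top positive
sp=box&(np.abs(h)<.02)&(rr>.04)&(rr<.065)
import collections
for g in range(0,360,8):
    k=sp&(th>=g)&(th<g+8); print(g,k.sum(),end="; ")
C=np.exp(1j*5*np.radians(th[sp])).sum();print("\nspoke phase",np.degrees(np.angle(C))/5%72)
br=box&(rr>.065)&(rr<.108)&(np.abs(h)<.02);
for g in range(0,360,12):
    k=br&(th>=g)&(th<g+12); print(g,k.sum(),c[k].mean(0).round() if k.any() else '',end="; ")
im=cv2.resize(s["color"][130:260,255:415,::-1],None,fx=5,fy=4.6,interpolation=cv2.INTER_CUBIC);cv2.imwrite("pics/crop.png",im)
E
```

```text
2855 [ 0.46941451 -0.25362673  0.07087219] [0.71688533 0.05866539 1.41743073]
[ 0.56606179 -0.10946446  0.18948036 -0.01759084] 0.0102881593241344
[ 0.46528301 -0.24485417  0.00606784] [0.72447669 0.00151008 0.01798236] ((0.5957242250442505, -0.12190334498882294), (0.24306604266166687, 0.2606337368488312), 89.09805297851562)
hub [ 0.56606179 -0.10946446  0.18948036] up [ 0.6049064  -0.01064191  0.796     ]
0 0; 8 0; 16 0; 24 0; 32 0; 40 22; 48 26; 56 9; 64 0; 72 0; 80 0; 88 0; 96 0; 104 0; 112 16; 120 21; 128 7; 136 1; 144 0; 152 0; 160 0; 168 0; 176 0; 184 0; 192 7; 200 18; 208 7; 216 0; 224 0; 232 0; 240 0; 248 0; 256 0; 264 11; 272 39; 280 9; 288 0; 296 0; 304 0; 312 0; 320 0; 328 6; 336 20; 344 15; 352 0; 
spoke phase 54.79414572701925
0 0 ; 12 1 [100.  99.  97.]; 24 0 ; 36 4 [95. 93. 94.]; 48 89 [111. 109. 110.]; 60 2 [86. 84. 87.]; 72 6 [69. 69. 69.]; 84 24 [61. 61. 61.]; 96 35 [66. 65. 66.]; 108 34 [76. 75. 76.]; 120 88 [115. 113. 115.]; 132 29 [91. 88. 90.]; 144 31 [106. 104. 105.]; 156 31 [120. 117. 119.]; 168 42 [125. 122. 124.]; 180 27 [131. 128. 130.]; 192 58 [113. 110. 112.]; 204 27 [97. 96. 97.]; 216 18 [123. 120. 123.]; 228 72 [59. 52. 43.]; 240 15 [80. 79. 78.]; 252 3 [85. 84. 86.]; 264 68 [123. 121. 124.]; 276 26 [126. 124. 128.]; 288 0 ; 300 0 ; 312 0 ; 324 1 [59. 57. 58.]; 336 56 [107. 104. 106.]; 348 1 [109. 107. 109.];
```

View pics/crop.png

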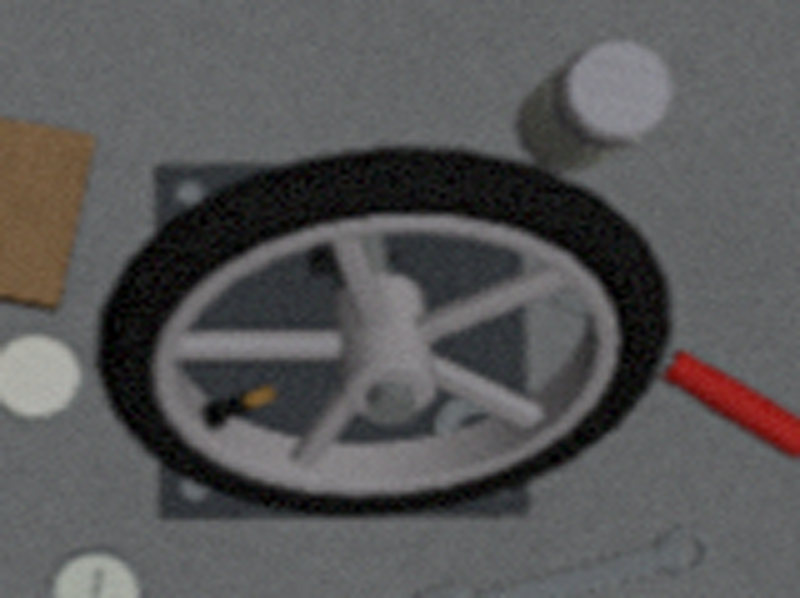

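The valve is at lower left, about 235° clockwise, so the shortest turn is about +125° clockwise. The plan is to push the top spokes to the right. First I'll refine the hub fit and cast rays for the angles.

```bash
cat >> h.py <<'E'
from scipy.optimize import least_squares
def axes(y):
    a=np.array([.796*np.cos(y),.796*np.sin(y),-.605]);left=np.array([-np.sin(y),np.cos(y),0]);return a,-left,np.cross(a,left)*np.sign(np.cross(a,left)[2])
def plane_polar(s,hub,y,off=-.006):
    "cast every pixel on the plane through the spokes' front faces -> right,up,r,angle cw"
    a,rt,up=axes(y);_,K=cloud(s);h,w=s["depth"].shape
    uv=np.stack(np.meshgrid(np.arange(w),np.arange(h)),-1).reshape(-1,1,2).astype(float)
    n=cv2.undistortPoints(uv,K,np.array(s["distortion"]))[:,0];E=s["extrinsics"]
    d=np.hstack([n,np.ones((len(n),1))])@E[:3,:3];o=-E[:3,:3].T@E[:3,3]
    t=((hub+a*off-o)@a)/(d@a);q=o+d*t[:,None]-hub
    r,u=(q@rt).reshape(h,w),(q@up).reshape(h,w);return r,u,np.hypot(r,u),np.degrees(np.arctan2(r,u))%360
E
python3 - <<'E'
from h import *
allq=[]
for n in("top","scene"):
    s=dict(np.load(f"pics/{n}0.npz"));P,K=cloud(s);c=s["color"].astype(int)
    d=P-[.566,-.109,.19]
    m=(c.max(2)<60)&(np.linalg.norm(d,axis=2)<.18)&(np.linalg.norm(d,axis=2)>.1)&(P[...,2]>.05);a,rt,up=axes(0)
    m&=np.abs(d@a)<.035
    q=P[m]
    def f(v,q=None):
        d=q-v[:3];a=axes(v[3])[0];h=d@a;r=np.linalg.norm(d-h[:,None]*a,axis=1);return np.hypot(r-.132,h)-.018
    r=least_squares(f,[.566,-.109,.19,0],loss="soft_l1",f_scale=.002,kwargs=dict(q=q));print(n,len(q),r.x.round(4),np.median(np.abs(r.fun)))
    allq.append(q)
q=np.vstack(allq);r=least_squares(f,[.566,-.109,.19,0],loss="soft_l1",f_scale=.002,kwargs=dict(q=q));print(r.x.round(4),np.median(np.abs(r.fun)))
s=dict(np.load("pics/top0.npz"));c=s["color"].astype(int)
for hub,y in((r.x[:3],r.x[3]),):
    R,U,rr,th=plane_polar(s,hub,y)
    t=(rr>.1)&(rr<.16)&(c.max(2)<50)
    m=(rr>.06)&(rr<.095)&(c.max(2)-c.min(2)>25);print("valve",m.sum(),R[m].mean(),U[m].mean(),np.degrees(np.arctan2(R[m].mean(),U[m].mean()))%360)
    m=(rr>.055)&(rr<.095)&(c.min(2)>95)
    for g in range(0,360,9):print(g,(m&(th>=g)&(th<g+9)).sum(),end=";")
E
```

```text
top 2717 [ 0.5657 -0.1091  0.1893 -0.0207] 0.001134869551884455
scene 2307 [ 0.5638 -0.1048  0.1895 -0.0126] 0.0007316651115212777
[ 0.5646 -0.1064  0.1889 -0.0227] 0.0012413772508013832
valve 23 -0.06117493268013881 -0.03617740558744375 239.40093590053607
0 10;9 3;18 0;27 0;36 8;45 47;54 27;63 20;72 22;81 19;90 20;99 8;108 18;117 41;126 17;135 15;144 21;153 16;162 17;171 18;180 16;189 29;198 22;207 13;216 10;225 6;234 0;243 0;252 0;261 0;270 52;279 38;288 5;297 0;306 0;315 0;324 0;333 3;342 51;351 24;
```

```bash
python3 -m creep '[[[0,0,-50,0],[0,0,-50,8],[0,0,-50,8],[0,0,-40,8.5],[0,0,0,0]]]' 0
```

```text
time: 0.72
tool_pos: [0.2199, -0.5051, 0.3711]
ee_rot: [3.135, -0.002, -0.016]
wrist_force: [0.2, -0.9, 0.2]
width: 0.0475
```

```bash
python3 -m creep '[[[36,-46,0,0],[36,-46,0,0],[36,-46,0,0],[36,-46,0,0],[36,-46,0,0],[36,-46,0,0],[36,-46,0,0],[36,-46,0,0]]]' 0; python3 -m creep '[[[36,-46,0,0],[36,-46,0,0],[4,0,0,0],[0,0,0,0]]]' 0
```

```text
time: 1.72
tool_pos: [0.5143, -0.1393, 0.3649]
ee_rot: [-3.141, 0.004, -0.015]
wrist_force: [1.3, -0.5, -1.4]
width: 0.0004
time: 2.22
tool_pos: [0.591, -0.0507, 0.3652]
ee_rot: [3.142, 0.004, -0.016]
wrist_force: [0.1, -0.8, -0.1]
width: 0.0002
```

```bash
python3 -m creep '[[[0,0,30,0],[0,0,30,0],[0,0,25,0],[0,0,20,0],[0,0,0,0]]]'; cat > look.py <<'E'
import sys
from h import *
n=sys.argv[1]; s=snapshot("top");np.savez(f"pics/{n}.npz",**s)
hub,y=np.array([.5655,-.108,.1895]),-.018
_,K=cloud(s);a,rt,up=axes(y);im=s["color"][:,:,::-1].copy()
o=get_obs();d=np.array(o["tool_pos"])-hub
# where the vertical finger meets the spokes' plane
t=-(d@a)/(np.array([0,0,1.])@a);q=d+[0,0,t];print("finger right,up mm",(q@rt*1e3).round(1),(q@up*1e3).round(1),"depth",round(t*1e3,1),"F",np.round(o["wrist_force"],1),"t",o["time"])
c=s["color"].astype(int);R,U,rr,th=plane_polar(s,hub,y,0);m=(rr>.06)&(rr<.095)&(c.max(2)-c.min(2)>25)
print("brass",m.sum(),"angle",np.degrees(np.arctan2(R[m].mean(),U[m].mean()))%360 if m.any() else None)
cv2.imwrite(f"pics/{n}.png",cv2.resize(im[130:260,255:415],None,fx=5,fy=4.6,interpolation=cv2.INTER_CUBIC))
E
python3 look.py a1
```

```text
time: 2.85
tool_pos: [0.5894, -0.052, 0.2604]
ee_rot: [-3.141, 0.004, -0.019]
wrist_force: [-0.1, 0.3, 0.2]
width: 0.0005
finger right,up mm -56.6 39.1 depth -41.5 F [0.1 1.5 0.4] t 2.9
brass 343 angle 346.95492316796526
```

View pics/a1.png

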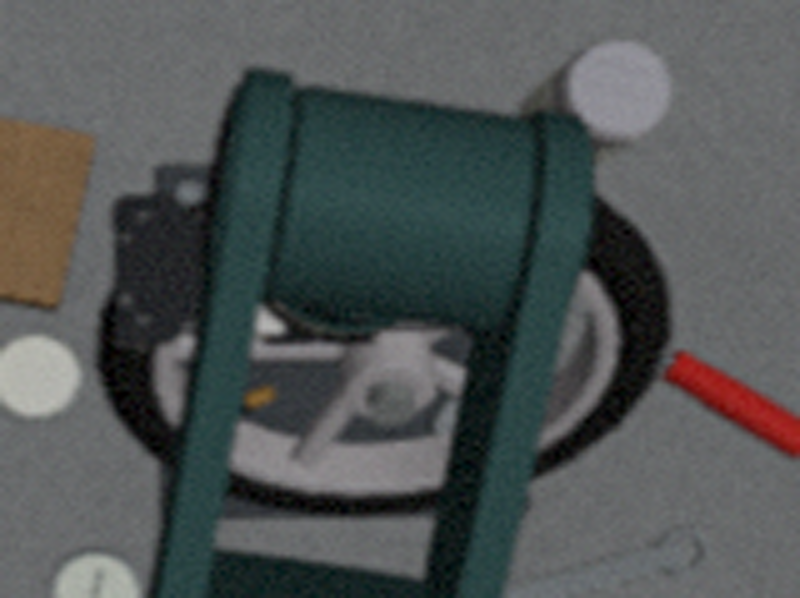

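The arm hides the top half, but the wheel is undisturbed and the brass tip is still at about (260,397). I'll descend into the gap between spokes B and A.

```bash
sed -i 's/c.max(2)-c.min(2)>25/c[...,0]-c[...,2]>35/' look.py; python3 -m creep '[[[1,0,12,0],[1,0,12,0],[0,0,12,0],[0,0,10,0],[0,0,8,0],[0,0,0,0]]]';python3 look.py a2
```

```text
time: 3.65
tool_pos: [0.5929, -0.0503, 0.2074]
ee_rot: [-3.141, 0.002, -0.017]
wrist_force: [-0.3, 0.4, 0.4]
width: 0.0006
finger right,up mm -58.1 44.1 depth 16.5 F [ 0.7 -0.3 -0.3] t 3.7
brass 18 angle 234.56267644303222
```

```bash
python3 -m creep '[[[0,6,0,0],[0,6,0,0],[0,6,0,0],[0,6,0,0],[0,6,0,0],[0,6,0,0],[0,6,0,0],[0,0,0,0]]]';python3 look.py a3
```

```text
time: 4.7
tool_pos: [0.5935, -0.091, 0.2115]
ee_rot: [-3.139, -0.005, -0.015]
wrist_force: [-1.0, 5.2, 8.1]
width: -0.0
finger right,up mm -17.5 45.8 depth 14.4 F [-1.2  5.   7.3] t 4.75
brass 19 angle 249.8569191141848
```

```bash
python3 -m creep '[[[0,5,1,0],[0,5,1,0],[0,5,1,0],[0,5,0,0],[0,5,0,0],[0,5,0,0],[0,5,0,0],[0,0,0,0]]]';python3 look.py a4
```

```text
time: 5.75
tool_pos: [0.5903, -0.1261, 0.2074]
ee_rot: [-3.139, 0.002, -0.016]
wrist_force: [-6.3, 4.2, 6.5]
width: 0.0005
finger right,up mm 17.6 41.5 depth 15.2 F [-6.3  4.4  6.8] t 5.8
brass 21 angle 282.0600991314727
```

View pics/a4.png

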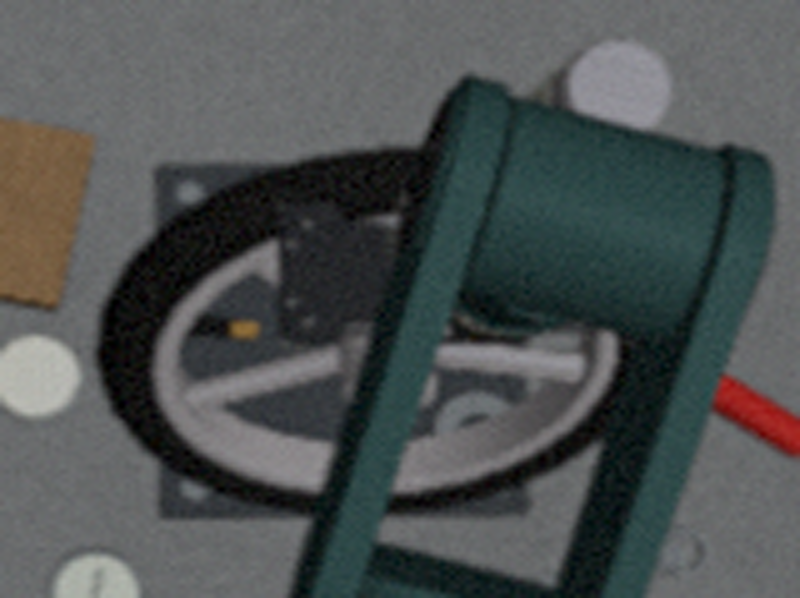

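Viewed a4: valve at left, brass (243,330); spoke C ends near (190,400), and E ends near (580,365). I'll convert these to angles, because the finger looks closer to spoke A than expected.

```bash
python3 - <<'E'
from h import *
s=dict(np.load("pics/a4.npz"));hub,y=np.array([.5655,-.108,.1895]),-.018
R,U,rr,th=plane_polar(s,hub,y,0)
R2,U2,r2,t2=plane_polar(s,hub,y,-.006)
for n,(x,v) in dict(C=(190,400),C2=(330,360),E=(580,365),E2=(450,352),V=(243,330)).items():
    c,r=int(255+x/5),int(130+v/4.6);print(n,R2[r,c].round(4),U2[r,c].round(4),th[r,c].round(1),t2[r,c].round(1))
P,K=cloud(s);a,rt,up=axes(y);d=P-hub
# gripper / finger points over wheel
h=d@a
for n,g in dict(C=(225,265),E=(85,125)).items():
    m=(np.abs(h)<.02)&(np.hypot(d@rt,d@up)>.04)&(np.hypot(d@rt,d@up)<.095);t=np.degrees(np.arctan2(d@rt,d@up))%360
    k=m&(t>g[0])&(t<g[1]);print(n,k.sum(),np.median(t[k]),np.median(h[k]))
print(proj(s,K,[hub,hub-a*.047])) 
E
```

```text
C -0.0976 -0.0363 245.8 249.6
C2 -0.0261 -0.005 244.2 259.1
E 0.1062 -0.0117 99.9 96.3
E2 0.0358 0.0018 98.1 87.1
V -0.0742 0.0234 282.7 287.5
C 120 249.71993353071724 -0.00444342663445808
E 115 96.87060252195474 -0.004659564972381985
[[330.97312665 204.8579151 ]
 [332.75463272 218.99330894]]
```

```bash
python3 - <<'E'
from h import *
s=snapshot("scene");np.savez("pics/s1.npz",**s);cv2.imwrite("pics/s1.png",cv2.resize(s["color"][120:270,110:290,::-1],None,fx=4.4,fy=4,interpolation=cv2.INTER_CUBIC))
E
```

```text
(no output)
```

View pics/s1.png

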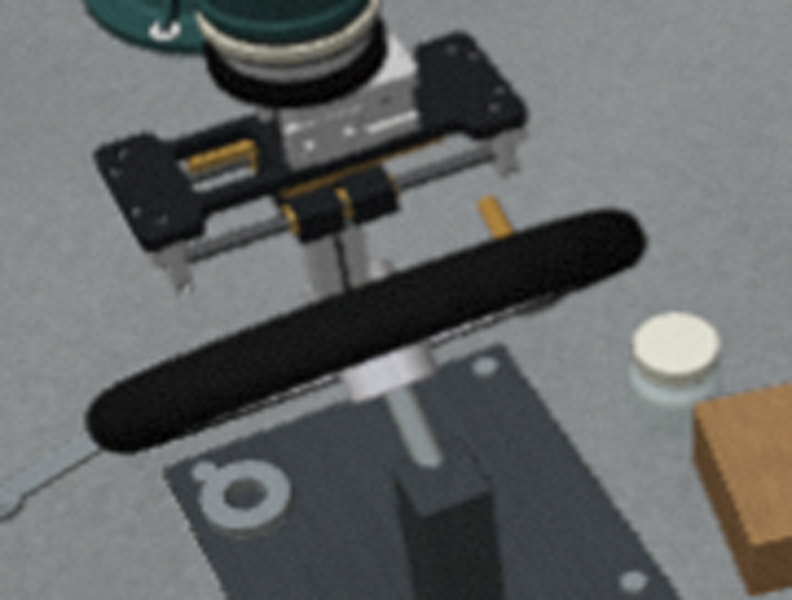

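The scene view shows the fingers passing in front of the tyre's top and the gripper body clear of the tyre. To check the contact, I'll back off to the left, go slightly deeper and re-push.

```bash
python3 -m creep '[[[0,-8,0,0],[0,-8,0,0],[0,-4,0,0],[0,0,0,0]]]'; python3 look.py a5; python3 -m creep '[[[2,0,3,0],[0,0,2,0],[0,0,0,0]]]';python3 look.py a6
```

```text
time: 6.35
tool_pos: [0.5924, -0.1071, 0.2051]
ee_rot: [3.141, 0.0, -0.016]
wrist_force: [1.0, 0.3, 0.6]
width: 0.0004
finger right,up mm -1.1 44.4 depth 19.8 F [ 0.6 -0.3 -0.3] t 6.4
brass 0 angle None
time: 6.78
tool_pos: [0.5942, -0.1076, 0.1999]
ee_rot: [-3.142, 0.001, -0.017]
wrist_force: [-0.9, 0.3, 0.3]
width: 0.001
finger right,up mm -0.9 47.5 depth 27.2 F [ 0.5 -0.1  0.5] t 6.825
brass 3 angle 280.2191337125033
```

```bash
python3 -m creep '[[[-2,5,-2,0],[-2,5,-1,0],[0,5,0,0],[0,5,0,0],[0,5,0,0],[0,5,0,0],[0,4,0,0],[0,0,0,0]]]';python3 look.py a7
```

```text
time: 7.82
tool_pos: [0.5891, -0.1383, 0.2031]
ee_rot: [-3.135, 0.002, -0.014]
wrist_force: [-1.8, 6.7, 1.2]
width: 0.0006
finger right,up mm 29.8 39.9 depth 18.1 F [-2.3  6.1  1.6] t 7.875
brass 17 angle 294.3592611095502
```

```bash
python3 - <<'E'
from h import *
s=dict(np.load("pics/s1.npz"));_,K=cloud(s)
t=np.array([.5903,-.1261,.2074])
f=lambda p:(proj(s,K,p)-[110,120])*[4.4,4]
print(f([t+[0,0,z] for z in (0,.04,.06,.08,.1)]))
hub=np.array([.5655,-.108,.1895]);a,rt,up=axes(-.018)
print("hub,top of tyre",f([hub,hub+up*.132,hub+up*.132+rt*.08,hub+.02*a]))
E
python3 - <<'E'
from h import *
o=get_obs();
s=snapshot("scene");np.savez("pics/s2.npz",**s)
im=cv2.resize(s["color"][150:230,140:240,::-1],None,fx=8,fy=7.5,interpolation=cv2.INTER_CUBIC);cv2.imwrite("pics/s2.png",im)
E
```

```text
[[347.67685049 354.63862371]
 [338.60229101 306.25556653]
 [333.86843418 280.94909529]
 [328.99637521 254.85563181]
 [323.98041824 227.94013135]]
hub,top of tyre [[364.37991053 332.36528554]
 [411.19451943 305.17244997]
 [242.23567522 365.94025484]
 [379.25325468 365.67856601]]
```

View pics/s2.png

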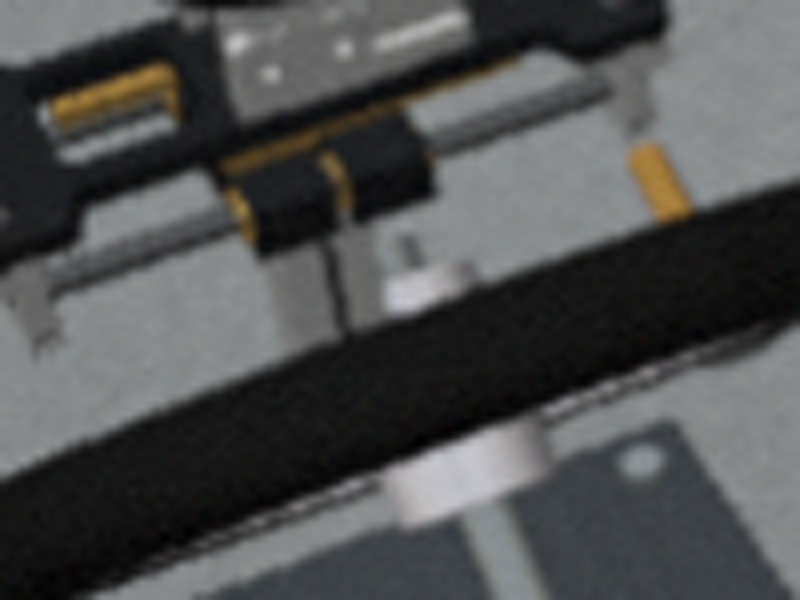

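The fingers stay in front of the tyre and clear of the nut, and the spoke is following them. I'll continue along spoke A's arc to the right and down.

```bash
python3 -m creep '[[[-1,3,1,0],[-1,3,2,0],[-2,3,2,0],[-2,3,3,0],[-2,2,3,0],[-2,2,3,0],[-1,1,1,0],[0,0,0,0]]]';python3 look.py a8
```

```text
time: 8.93
tool_pos: [0.5789, -0.1552, 0.1899]
ee_rot: [-3.136, -0.002, -0.014]
wrist_force: [-0.8, 7.0, 4.7]
width: 0.0005
finger right,up mm 46.9 23.6 depth 18.4 F [-1.   6.9  5.1] t 8.975
brass 13 angle 316.97939380624325
```

View pics/a8.png

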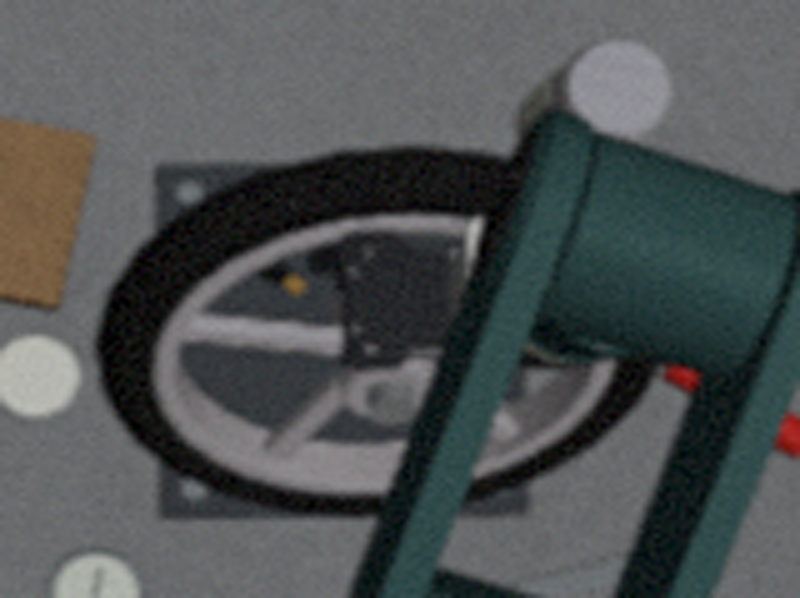

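```bash
python3 - <<'E'
from h import *
s=dict(np.load("pics/a8.npz"));P,K=cloud(s);t=np.array([.5789,-.1552,.1899])
f=lambda p:(proj(s,K,p)-[255,130])*[5,4.6]
print(f([t+[dx,.088,z] for z in (.1,.13) for dx in(-.0375,.0375)]))
# depth points of the black body's left end
for x,y in((360,250),(365,350),(410,300)):
    print(x,y,P[int(130+y/4.6),int(255+x/5)].round(4))
s=dict(np.load("pics/s2.npz"));P,K=cloud(s);hub=np.array([.5655,-.108,.1895]);a,rt,up=axes(-.018)
t=np.array([.5891,-.1383,.2031])
# finger surface points seen by scene camera, in crop s2
for x,y in((300,290),(360,280),(345,330),(300,330),(430,285),(470,470),(430,490)):
    p=P[int(150+y/7.5),int(140+x/8)];d=p-hub;print((x,y),p.round(4),"rel tool",(p-t).round(4),"rt/up/a",(d@rt).round(4),(d@up).round(4),(d@a).round(4))
E
```

```text
[[324.47162627 382.01962339]
 [318.57009642 237.3946578 ]
 [331.59496481 379.56227572]
 [325.48259286 231.04681253]]
360 250 [ 0.6032 -0.0778  0.3599]
365 350 [ 0.554  -0.0784  0.358 ]
410 300 [ 0.578  -0.0996  0.358 ]
(300, 290) [ 0.5964 -0.1452  0.2909] rel tool [ 0.0073 -0.0069  0.0878] rt/up/a 0.0367 0.0998 -0.0362
(360, 280) [ 0.5974 -0.1289  0.2859] rel tool [0.0083 0.0094 0.0828] rt/up/a 0.0203 0.0963 -0.0326
(345, 330) [ 0.5933 -0.1344  0.2633] rel tool [0.0042 0.0039 0.0602] rt/up/a 0.0259 0.0759 -0.0221
(300, 330) [ 0.5962 -0.1475  0.2737] rel tool [ 0.0071 -0.0092  0.0706] rt/up/a 0.039 0.0861 -0.0259
(430, 285) [ 0.5562 -0.0993  0.2261] rel tool [-0.0329  0.039   0.023 ] rt/up/a -0.0085 0.0234 -0.0297
(470, 470) [ 0.5975 -0.1096  0.1937] rel tool [ 0.0084  0.0287 -0.0094] rt/up/a 0.001 0.0227 0.023
(430, 490) [ 0.595  -0.121   0.1875] rel tool [ 0.0059  0.0173 -0.0156] rt/up/a 0.0125 0.0164 0.0249
```

The valve reads 317°, with C at left near (180,325) and E at lower right near (510,430). I'll keep pushing A along its arc, so that the final push can be on C in a gap without the valve.

```bash
python3 -m creep '[[[-2,2,2,0],[-2,1,3,0],[-2,1,3,0],[-2,1,3,0],[0,0,0,0]]]';python3 look.py a9
```

```text
time: 9.6
tool_pos: [0.5713, -0.1613, 0.1798]
ee_rot: [-3.139, -0.004, -0.015]
wrist_force: [0.2, 5.0, 7.0]
width: 0.0002
finger right,up mm 53.2 11.2 depth 18.6 F [-0.2  5.8  6.2] t 9.65
brass 12 angle 331.280246076221
```

```bash
python3 -m creep '[[[-2,1,2.5,0],[-2,0,2.5,0],[-2,0,3,0],[-2,0,3,0],[0,0,0,0]]]';python3 look.py a10
```

```text
time: 10.28
tool_pos: [0.5639, -0.1639, 0.1698]
ee_rot: [3.141, -0.006, -0.016]
wrist_force: [0.7, 1.8, 7.9]
width: 0.0007
finger right,up mm 56.0 -0.9 depth 19.0 F [0.4 2.4 7.9] t 10.325
brass 8 angle 343.67449045339026
```

```bash
python3 -m creep '[[[4,0,0,0],[0,0,-10,0],[0,0,-45,0],[0,0,-50,0],[0,0,-50,0],[0,0,-35,0],[-40,0,0,0],[-60,0,0,0]]]';python3 -m creep '[[[-60,20,0,0],[-60,40,0,0],[-40,50,0,0],[0,50,0,0],[0,0,0,0]]]'; python3 look.py a11
```

```text
time: 11.32
tool_pos: [0.4666, -0.163, 0.3557]
ee_rot: [3.141, 0.0, -0.016]
wrist_force: [-0.1, -0.3, -0.6]
width: 0.0003
time: 11.95
tool_pos: [0.3126, -0.3156, 0.355]
ee_rot: [-3.14, 0.002, -0.022]
wrist_force: [-0.7, 0.3, -0.2]
width: 0.0008
finger right,up mm 210.6 -411.0 depth -493.4 F [-0.5 -0.2  0.3] t 12.0
brass 9 angle 343.4230290737272
```

View pics/a11.png

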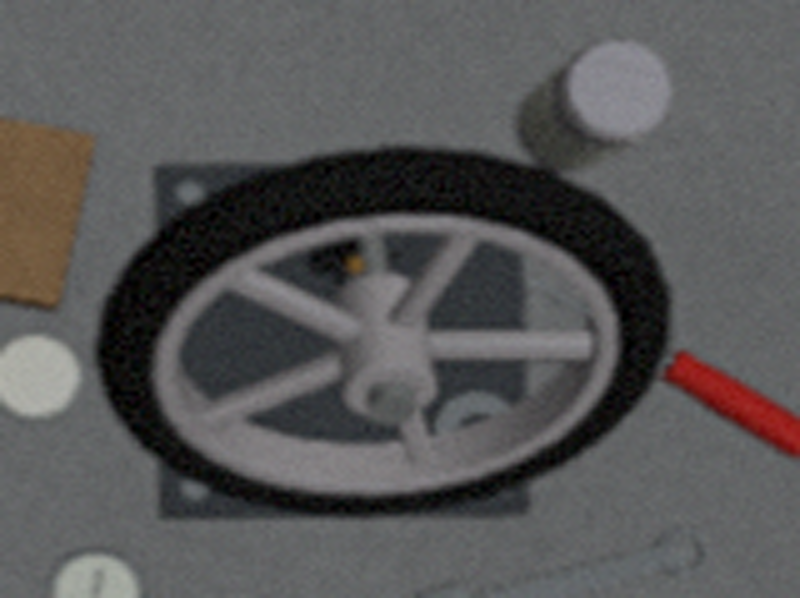

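Clear view: brass at (355,265), spoke C (240,270), B (470,235), A (590,345), D (205,415). The valve is still 15–17° left of top. I'll fit the spoke lines for a precise angle.

```bash
cat > ang.py <<'E'
import sys
from h import *
f=sys.argv[1]; v0=float(sys.argv[2])
if f=="new":
    s=snapshot("top");np.savez(f"pics/{sys.argv[3]}.npz",**s)
else: s=dict(np.load(f"pics/{f}.npz"))
hub,y=np.array([.5655,-.108,.1895]),-.018
R,U,rr,th=plane_polar(s,hub,y,-.006);c=s["color"].astype(int);P,_=cloud(s);a,rt,up=axes(y);D=P-hub
es=[];L=[]
for k in(36,108,180,252,324):
    ph=v0+k
    for _ in range(4):
        q=np.radians(ph);sx=R*np.sin(q)+U*np.cos(q);px=R*np.cos(q)-U*np.sin(q)
        m=(sx>.035)&(sx<.098)&(np.abs(px)<.014)&(np.abs(D@a+.003)<.012)&(c.min(2)>80)
        if m.sum()<15:break
        x,z=cv2.fitLine(np.stack([R[m],U[m]],1).astype(np.float32),cv2.DIST_HUBER,0,.001,.001).ravel()[:2]
        g=np.degrees(np.arctan2(x,z)); g+=180*round((ph-g)/180); ph=g
    else:
        L.append((q:=np.radians(ph),R[m].mean()*np.cos(q)-U[m].mean()*np.sin(q)))
        es.append(ph-k);print(k,m.sum(),"valve by this spoke",round((ph-k+180)%360-180,1),"offset mm",round(L[-1][1]*1e3,1))
A=np.array([[np.cos(q),-np.sin(q)] for q,_ in L]);o=np.linalg.lstsq(A,np.array([b for _,b in L]),rcond=None)[0]
print("hub shift right,up mm",(o*1e3).round(1),"median valve angle",round((np.median(es)+180)%360-180,2),"mean",round((np.mean(es)+180)%360-180,2))
R,U,rr,th=plane_polar(s,hub,y,0);m=(rr>.055)&(rr<.098)&(c[...,0]-c[...,2]>25)
if m.any():print("brass",m.sum(),R[m].mean().round(4),U[m].mean().round(4))
E
python3 ang.py a11 -16; python3 ang.py top0 -123
```

```text
36 94 valve by this spoke -15.4 offset mm -3.5
108 120 valve by this spoke -17.1 offset mm -6.1
180 91 valve by this spoke -85.9 offset mm -7.5
252 63 valve by this spoke -25.2 offset mm 8.1
324 124 valve by this spoke -16.1 offset mm 4.6
hub shift right,up mm [-2.   7.3] median valve angle -17.14 mean -31.95
brass 13 -0.02 0.069
36 97 valve by this spoke -126.1 offset mm 5.8
108 94 valve by this spoke -126.2 offset mm 3.0
180 113 valve by this spoke -123.7 offset mm -5.5
252 60 valve by this spoke -115.9 offset mm -7.9
324 29 valve by this spoke -150.6 offset mm 22.0
hub shift right,up mm [-7.3  7.7] median valve angle -126.07 mean -128.5
brass 23 -0.0621 -0.0445
```

The spoke lines and the brass tip agree on about −16° (valve left of top). Next I'll move to the gap below spoke C, which has no valve in it, and finish there.

```bash
python3 -m creep '[[[36,-40,0,0],[36,-40,0,0],[36,-40,0,0],[36,-40,0,0],[36,-40,0,0],[36,-40,0,0],[36,-40,0,0],[0,0,0,0]]]';python3 look.py a12
```

```text
time: 13.0
tool_pos: [0.5714, -0.0329, 0.3549]
ee_rot: [-3.14, 0.002, -0.009]
wrist_force: [-0.3, -1.0, -0.2]
width: 0.0003
finger right,up mm -73.4 6.1 depth -161.4 F [-0.7 -0.2  0.1] t 13.05
brass 0 angle None
```

```bash
python3 -m creep '[[[-1,4,40,0],[0,4,40,0],[0,0,35,0],[0,0,25,0],[0,0,15,0],[0,0,15,0],[0,0,11,0],[0,0,0,0]]]';python3 look.py a13
```

```text
time: 14.05
tool_pos: [0.5687, -0.0453, 0.1747]
ee_rot: [-3.142, 0.001, -0.017]
wrist_force: [-0.8, -0.1, 0.5]
width: 0.0003
finger right,up mm -62.7 4.2 depth 17.3 F [ 0.7  0.1 -0.1] t 14.1
brass 0 angle None
```

```bash
python3 -m creep '[[[1.5,1.5,-2,0],[1.5,1.5,-2,0],[1.5,1.5,-2,0],[1.5,1.5,-2,0],[1.5,1.5,-2,0],[1.5,1.5,-2,0],[0,0,0,0]]]';python3 look.py a14
```

```text
time: 14.98
tool_pos: [0.5749, -0.0532, 0.186]
ee_rot: [-3.139, 0.008, -0.016]
wrist_force: [-6.8, 3.1, -1.8]
width: 0.0002
finger right,up mm -54.9 13.9 depth 14.6 F [-7.7  2.5 -2.5] t 15.025
brass 0 angle None
```

```bash
python3 -m creep '[[[1,1.5,-0.5,0],[1,1.5,-1,0],[1,1.5,-1.5,0],[1,1.5,-1.5,0],[1,1,-1.5,0],[0,0,0,0]]]';python3 look.py a15; for v in -16 -10 -5; do python3 ang.py a15 $v;done
```

```text
time: 15.78
tool_pos: [0.5792, -0.0601, 0.1919]
ee_rot: [-3.139, 0.01, -0.016]
wrist_force: [-7.4, 2.6, -1.7]
width: 0.0004
finger right,up mm -48.2 21.3 depth 14.5 F [-8.2  3.5 -1.9] t 15.825
brass 0 angle None
108 18 valve by this spoke -10.4 offset mm 6.4
hub shift right,up mm [-0.8 -6.4] median valve angle -10.4 mean -10.4
108 19 valve by this spoke -9.2 offset mm 5.5
180 21 valve by this spoke 89.8 offset mm -17.3
hub shift right,up mm [ 74. -17.] median valve angle 40.33 mean 40.33Traceback (most recent call last):
  File "ang.py", line 21, in <module>
    A=np.array([[np.cos(q),-np.sin(q)] for q,_ in L]);o=np.linalg.lstsq(A,np.array([b for _,b in L]),rcond=None)[0]
                                                        ~~~~~~~~~~~~~~~^^^^^^^^^^^^^^^^^^^^^^^^^^^^^^^^^^^^^^^^^
    _assert_2d(a, b)
    ~~~~~~~~~~^^^^^^
    raise LinAlgError('%d-dimensional array given. Array must be '
            'two-dimensional' % a.ndim)
numpy.linalg.LinAlgError: 1-dimensional array given. Array must be two-dimensional
```

```bash
python3 -m creep '[[[1,1,-1,0],[1,1,-1.5,0],[0,0,0,0],[-3,-3,3,0],[-2,-2,0,0],[0,0,-40,0],[0,0,-50,0],[0,0,-60,0]]]';python3 -m creep '[[[-40,0,-20,0],[-60,0,0,0],[-60,40,0,0],[-60,50,0,0],[-40,50,0,0],[0,50,0,0],[0,50,0,0],[0,0,0,0]]]'; python3 ang.py new -8 a16
```

```text
time: 16.82
tool_pos: [0.5802, -0.0585, 0.344]
ee_rot: [3.142, -0.001, -0.017]
wrist_force: [0.9, 0.0, 1.2]
width: 0.0005
time: 17.82
tool_pos: [0.3369, -0.2808, 0.362]
ee_rot: [-3.141, 0.001, -0.022]
wrist_force: [0.3, -0.4, -0.8]
width: 0.0006
36 116 valve by this spoke 3.3 offset mm -3.5
108 97 valve by this spoke 4.8 offset mm -5.7
252 89 valve by this spoke 2.1 offset mm 5.1
324 109 valve by this spoke 3.3 offset mm 3.6
hub shift right,up mm [0.5 5.8] median valve angle 3.31 mean 3.36
brass 10 0.0058 0.0724
```

The valve is now about +3.5° past top: the 36/324 spoke pair gives 3.3, 108/252 gives 3.5, and the brass tip 4.6. That's a slight overshoot. I'll correct it from the mirror side, pushing spoke B to the left from the gap without the valve.

```bash
python3 -m creep '[[[46,-23,0,0],[46,-23,0,0],[46,-23,0,0],[46,-23,0,0],[46,-23,0,0],[0,0,0,0]]]'; python3 look.py a17
```

```text
time: 18.62
tool_pos: [0.5715, -0.1633, 0.361]
ee_rot: [-3.14, 0.002, -0.01]
wrist_force: [-0.5, -0.5, -0.7]
width: 0.0006
finger right,up mm 56.4 9.2 depth -165.4 F [0.  0.5 0.1] t 18.675
brass 8 angle 4.497501148569548
```

```bash
python3 -m creep '[[[-4,8,40,0],[0,0,40,0],[0,0,40,0],[0,0,30,0],[0,0,18,0],[0,0,10,0],[0,0,8,0],[0,0,0,0]]]'; python3 -m creep '[[[1.5,-1.5,-2,0],[1.5,-1.5,-2,0],[1.5,-1.5,-2,0],[0,0,0,0]]]'; python3 look.py a18
```

```text
time: 19.68
tool_pos: [0.565, -0.1748, 0.1772]
ee_rot: [3.141, -0.001, -0.017]
wrist_force: [0.3, -0.1, -0.9]
width: 0.0002
time: 20.18
tool_pos: [0.5698, -0.1702, 0.1833]
ee_rot: [3.141, -0.001, -0.016]
wrist_force: [0.4, -0.3, -1.1]
width: 0.0002
finger right,up mm 62.2 8.6 depth 13.3 F [ 0.1 -0.1 -0. ] t 20.225
brass 0 angle None
```

```bash
python3 -m creep '[[[1.5,-2.5,-1,0],[1.5,-2.5,-1.5,0],[1,-2,-1.5,0],[0,0,0,0]]]'; python3 look.py a19;  python3 -m creep '[[[1,-1.5,-1,0],[1,-1.5,-1.5,0],[0,0,0,0]]]';python3 look.py a20
```

```text
time: 20.72
tool_pos: [0.5737, -0.1632, 0.1871]
ee_rot: [3.141, -0.0, -0.016]
wrist_force: [-0.6, -0.5, -0.5]
width: 0.0004
finger right,up mm 55.2 15.0 depth 14.5 F [ 0.5  0.2 -0.4] t 20.775
brass 0 angle None
time: 21.15
tool_pos: [0.5755, -0.1604, 0.1895]
ee_rot: [3.141, 0.0, -0.017]
wrist_force: [-0.2, -0.3, 0.1]
width: 0.0004
finger right,up mm 52.2 18.1 depth 14.5 F [-0.3 -1.5  1.7] t 21.2
brass 0 angle None
```

```bash
python3 -m creep '[[[1,-1,-1.5,0],[1,-1,-1.5,0],[0,0,0,0]]]'; python3 look.py a21;
```

```text
time: 21.58
tool_pos: [0.5767, -0.1589, 0.192]
ee_rot: [3.141, 0.002, -0.017]
wrist_force: [-3.5, -2.0, -1.1]
width: 0.0004
finger right,up mm 50.7 20.0 depth 13.4 F [-4.2 -3.2 -0.9] t 21.625
brass 0 angle None
```

```bash
python3 -m creep '[[[0.8,-0.7,-0.9,0],[0.8,-0.7,-0.9,0],[0,0,0,0]]]'; python3 look.py a22
```

```text
time: 22.0
tool_pos: [0.577, -0.1582, 0.193]
ee_rot: [3.14, 0.006, -0.018]
wrist_force: [-6.3, -3.7, -2.1]
width: 0.0006
finger right,up mm 50.0 20.5 depth 12.8 F [-6.9 -4.3 -1.9] t 22.05
brass 0 angle None
```

```bash
python3 -m creep '[[[0.8,-0.7,-0.7,0],[0.8,-0.7,-0.7,0],[0.5,-0.5,-0.4,0],[0,0,0,0]]]'; python3 look.py a23
```

```text
time: 22.55
tool_pos: [0.5784, -0.1561, 0.1946]
ee_rot: [3.141, 0.008, -0.018]
wrist_force: [-8.7, -3.2, -1.6]
width: 0.0004
finger right,up mm 47.9 22.7 depth 13.0 F [-7.8 -3.  -2.3] t 22.6
brass 0 angle None
```

```bash
python3 -m creep '[[[-3,3,3,0],[-2,2,0,0],[0,0,-40,0],[0,0,-50,0],[0,0,-60,0],[-40,0,-20,0],[-60,0,0,0],[-60,20,0,0]]]';python3 -m creep '[[[-60,30,0,0],[-30,40,0,0],[0,50,0,0],[0,40,0,0],[0,0,0,0]]]'; python3 ang.py new 1 a24; python3 ang.py new 0 a25
```

```text
time: 23.6
tool_pos: [0.4165, -0.1767, 0.3641]
ee_rot: [3.14, -0.004, -0.014]
wrist_force: [-0.9, -0.9, -0.2]
width: 0.0006
time: 24.22
tool_pos: [0.3284, -0.3359, 0.3619]
ee_rot: [-3.141, -0.0, -0.02]
wrist_force: [-0.1, 0.9, -0.5]
width: 0.0007
36 112 valve by this spoke 0.5 offset mm -3.2
108 102 valve by this spoke 0.9 offset mm -5.0
252 101 valve by this spoke -1.7 offset mm 6.5
324 117 valve by this spoke 0.9 offset mm 3.2
hub shift right,up mm [-0.3  5.9] median valve angle 0.68 mean 0.13
brass 10 0.002 0.0706
36 111 valve by this spoke 0.5 offset mm -3.1
108 108 valve by this spoke 0.6 offset mm -5.1
252 101 valve by this spoke -1.7 offset mm 6.5
324 118 valve by this spoke 0.6 offset mm 3.4
hub shift right,up mm [-0.1  6. ] median valve angle 0.51 mean -0.02
brass 10 0.0016 0.0721
```

```bash
python3 - <<'E'
from h import *
s=dict(np.load("pics/a25.npz"));cv2.imwrite("pics/fin.png",cv2.resize(s["color"][110:290,220:440,::-1],None,fx=3.5,fy=3.3,interpolation=cv2.INTER_CUBIC))
E
```

```text
(no output)
```

View pics/fin.png

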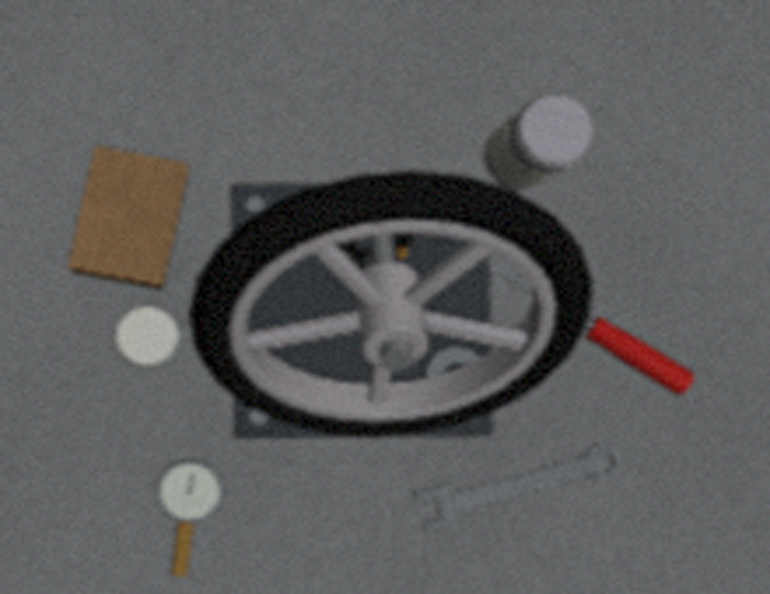

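The final view shows spokes B and C symmetric at (485,248) and (325,250). The valve's brass end is between them at (403,252), and every bench item looks where it was. The hand is clear, so I'm handing in.

```bash
python3 -c "
from bench import ticket,get_obs
import numpy as np
print(get_obs()['time'],np.abs(get_obs()['qvel']).max(),ticket.close_job())"
```

```text
the job is handed in; nothing more can be done
24.325 0.02531704381654179 None
```

The valve stem is at the top of the wheel, to within about 1°, and I handed the job in at 24.3 s with the hand well clear.

I used the shut fingertips only, with no gripping. I pushed one spoke clockwise through about 108° and then the spoke on the valve's left. That went about 3.5° too far, so I pushed the spoke on the valve's right gently back. Pushing forces stayed around 10 N or below. No push was made from the gap that holds the valve.

**Last checks:**
- **Valve angle:** four spoke lines gave +0.5, +0.6, −1.7 and +0.6° (median +0.5°, mean 0.0°). The brass tip itself read about +1.3°. The fifth spoke could not be used.
- **Bench:** in the last top picture the objects in view look unmoved. I judged this by eye, not by measurement.
- **Unresolved:** during the first long push the fingertip measured 10–25 mm closer to the spoke's centreline than the given dimensions allow. I never found the cause, so I relied on the camera angles. The arm hid that contact from the camera, so I did not see the fingers on the spoke directly.

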